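# Stand the damp meter up on its kickstand

## Robot

A 6-joint arm with a two-finger parallel gripper is mounted at the origin on the work surface. World frame = base frame: x ahead of the robot, y to its left, z up, the work surface at z = 0. Lengths are in m, angles in rad, forces in N, time in s.
With the tool pointing down it reaches from about 0.375 to 0.9 m from the base axis. Payload 3.1 kg.
Tool frame: the origin (TCP) lies at the very end of the fingers, on their centre line; the grasp point (between the pads) lies 19 mm behind it; z points along the fingers, y is the line along which they close (so a half turn about z gives the same grasp; the last joint's range is limited). The gripper opens to 87 mm and grips with 3 to 60 N. Pads are 19 mm wide; open, the fingers measure 117 mm over their backs; the gripper's body (75 mm by 190 mm) begins 51 mm behind the grasp point.
Start: joints at [-1.286, 0.527, 1.433, -0, 1.181, -0.178], TCP at [0.28, -0.559, 0.223] pointing down, gripper open.
Joint ranges: [-3.08, 3.08], [-0.75, 2.2], [0.22, 2.44], [-1.43, 4.57], [0, 2.65], [-2.85, 2.85]. Speed limits (rad/s): [2.79, 2.79, 3.14, 3.14, 3.14, 3.14].

## Interface

Orientations are given as a unit quaternion [x, y, z, w].
In Python, from rig import status, viewer, robot gives the robot as it stands.
- The arm moves only by the tool arm_command, never from a script. Its arguments are lists of equal length, an entry for each row: "delta_rot": the turn, a rotation vector about the tool's x, y, z in degrees, a list of three; "delta_pos": the shift along the tool's x, y, z in m, a list of three; "gripper": the closure, from -1 (fully open) to 1 (shut). In form: {"delta_rot": [[rx, ry, rz], ...], "delta_pos": [[dx, dy, dz], ...], "gripper": [gripper, ...]}. A call has 1 to 12 rows; each row is the pose to reach, as a shift and turn from the pose commanded when the call began, along the tool's axes at that moment; what a row does not reach only later rows make up. A row lasts 1/12 s, in which the tool goes at most 41.7 mm and 7.16 degrees, less where a joint would pass 70% of its speed; a pose out of reach is approached as far as the arm can. A call with a gripper value outside its range is refused whole. The fingers move at their own pace and stop on an object; "grip_force" is the grip in N (left out, the last holds). Time passes only in rows, so rows that repeat a pose let the fingers close. It gives the time, the measured TCP pose, the force, the opening and the grip force at its end, in the units of the state.
- status.get_obs(): the state, without advancing time (a new reading comes with each control period).
- viewer.camera(name): name is "side" or "top" or "wrist"; returns a dict with "pixels" (480x640x3 uint8, blue, green, red), "fx", "fy", "cx", "cy" (pixels), "pose" (4x4, takes a point from camera to world coordinates); the wrist camera has in their place "mount" (4x4, takes a point from camera to tool coordinates, whose origin is the TCP and whose axes are the flange's). Camera axes: x right, y down, z forward; pixel columns grow to the right and rows downward; lengths in m; the calibration is good to about 2 mm. A picture is of the moment at which its call begins: read the wrist's pose just before it. There is no depth.
- robot.hand_in(): hands the job in; it is judged then, once.
The state is a dict: "time": time; "q": joint angles; "joint_velocities": joint speeds; "joint_torque": joint torques, N m; "position": TCP position; "tool_rot": TCP orientation; "ft_force": force on the tool from outside, world axes, zero at the start; "moment": the same for the moment, N m; "grip_width": finger opening in m; "grip_force": force on a finger pad.
Only numpy, scipy, OpenCV 4.12 (cv2) and the standard library are available. Lean on these libraries where they do the work, as an engineer would, in place of code of your own. Each camera call takes 0.05 s, during which the arm holds its last target. There are 200 camera calls.

## Task

The white damp meter with the orange kickstand lies face down on its pale blue sloping rest. While it lies there, fold its kickstand fully out, then lift the meter off and stand it up on the board, leaning back on the kickstand. Leave the white alarm that lies nearby where it is.

Things in the scene. Friction and masses are not known exactly. Their poses are not given: they have to be found in the camera images.
- meter: White damp meter, slab 120 tall (x) x 62 wide (y) x 16 mm thick, 0.13-0.25 kg. Origin: centre of its display face; x points to its top end, z out of its back (at z = 16). At first face down on a fixed blue rest, top end 35 deg up and roughly to the robot's left. The rest is 44 wide, has a 12 high lip and reaches 20 mm past the meter's bottom end: lift clear. Grip the meter's sides beyond x = 30.
- stand (a joint): Orange kickstand on the meter's back, rad: under 0.1 folded flat, 0.75 fully out at its stop. Bar 16 mm wide, 7 thick, 75 long from its hinge (parallel to the meter's y, at x = 16, z = 19.5) to the bottom end; that end swings off the back. Light friction, 0.3 N at the tip: stays where left. Standing, the meter rests on its lower back edge (x = -60, z = 16) and this foot, leaning back 21 deg.
- stand_tab (a point): Centre of the orange grip tab at the kickstand's free end: 16 mm across (meter's y), 8 along the bar, 14 high, on the bar's outer side. 71 mm from the hinge along the bar and 10.5 mm out from the bar's mid plane; folded, it is 14 mm off the meter's back (tab top 21 mm). Pinch it from above across the 16 mm. Axes turn with the kickstand; as the meter's when folded.
- alarm: Bystander to leave alone: white gas alarm of about the meter's size (115 x 68 x 20 mm), lying flat, with a round grey grille, a red button and no kickstand. Origin: centre of its underside.

How it is judged:
By the outcome, as a careful person would: the job done as asked, in the order asked, and still so for the second after the job is handed in, with the robot touching nothing.
It also fails if it takes over 53 s, if anything falls off the work surface, if the arm or the gripper's body presses on something with over 40 N, if the wrist force passes 120 N, or if a joint passes its speed limit or range.

## Working session

There is one attempt and no reset: what is moved stays moved. The work goes in short steps, Python scripts to look and compute and a tool call to move; the robot and the scene stay as the last step left them, time stands still between calls to the robot, and variables do not carry over. Pictures are saved under pics/ and viewed, at most 10 in all, crops included, and the job is handed in when it is done.

Besides the shell and the picture viewer there is one more tool, called after ">>>" in YAML: its name, and indented under it one key for each argument. arm_command: Moves the arm, as the interface text tells. Its arguments: {"type":"object","properties":{"delta_rot":{"type":"array","items":{"type":"array","items":{"type":"number"}}},"delta_pos":{"type":"array","items":{"type":"array","items":{"type":"number"}}},"gripper":{"type":"array","items":{"type":"number"}},"grip_force":{"type":"number"}},"required":["delta_rot","delta_pos","gripper"]}

```bash
mkdir -p pics; ls; cat > h.py <<'E'
import numpy as np, cv2
from rig import status, viewer, robot
from scipy.spatial.transform import Rotation as R
np.set_printoptions(precision=4,suppress=True)
E
python3 - <<'E'
from h import *
o=status.get_obs(); print(o)
a=viewer.camera("top");b=viewer.camera("side")
for n,c in (("top",a),("side",b)):
    cv2.imwrite(f"pics/{n}0.png",c["pixels"]); print(n,c["fx"],c["fy"],c["cx"],c["cy"],c["pose"])
E
```

```text
pics
{'time': 0.0, 'q': array([-1.2855,  0.5285,  1.4339, -0.    ,  1.1814, -0.1785]), 'joint_velocities': array([ 0.0004, -0.0008, -0.0004, -0.0029,  0.0009,  0.0014]), 'joint_torque': array([ -0.0009, -44.0043, -17.6593,   0.0634,   0.0583,  -0.0001]), 'position': array([ 0.2794, -0.5583,  0.2216]), 'tool_rot': array([ 0.9732,  0.2298, -0.0001, -0.0011]), 'ft_force': array([0.0019, 0.8871, 0.1075]), 'moment': array([ 0.0827, -0.0344,  0.0407]), 'grip_force': 0.0, 'grip_width': 0.08674371699097944}
top 592.9197427262671 592.9197427262671 314.5245696416157 244.24586981968713 [[-0.0007 -0.9951  0.099   0.4627]
 [-1.      0.0007  0.0003 -0.0035]
 [-0.0003 -0.099  -0.9951  0.8556]
 [ 0.      0.      0.      1.    ]]
side 475.8051103986123 475.8051103986123 315.1034715986154 243.4699744747978 [[ 0.9949 -0.0755  0.0674  0.4812]
 [-0.0983 -0.565   0.8192 -0.6335]
 [-0.0238 -0.8216 -0.5695  0.495 ]
 [ 0.      0.      0.      1.    ]]
```

View pics/top0.png

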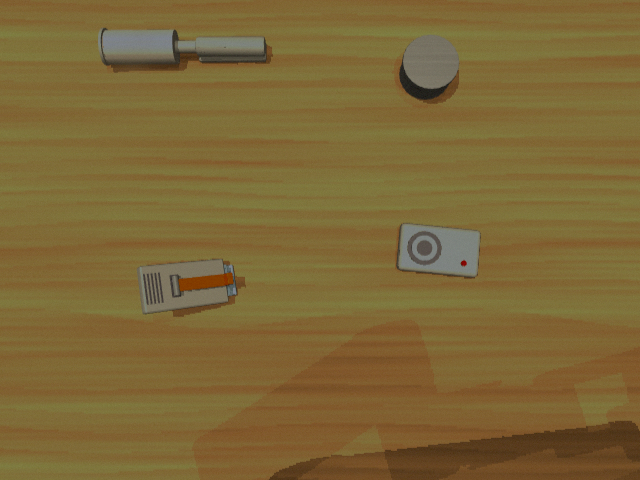

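View pics/side0.png

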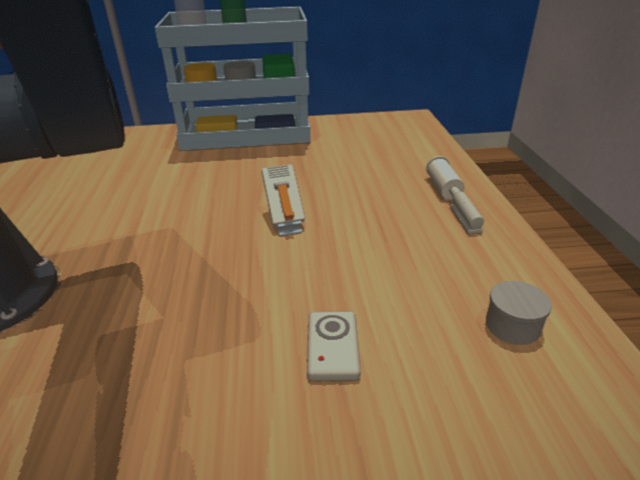

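The top view shows the meter at about (183,285), with its top end to the left, the orange bar from (178,285) to (232,280), and the alarm at (439,250). The side view shows the meter at about (284,197) and the alarm at (333,347). I'll triangulate the orange bar next.

```bash
cat >> h.py <<'E'
def ray(c,uv,P=None):
    P=c["pose"] if P is None else P
    d=np.array([(uv[0]-c["cx"])/c["fx"],(uv[1]-c["cy"])/c["fy"],1.]); d=P[:3,:3]@d
    return P[:3,3],d/np.linalg.norm(d)
def tri(rays):
    A=sum(np.eye(3)-np.outer(d,d) for o,d in rays); b=sum((np.eye(3)-np.outer(d,d))@o for o,d in rays)
    x=np.linalg.solve(A,b); return x,[np.linalg.norm(np.cross(x-o,d)) for o,d in rays]
def orange(img,roi=None):
    h=cv2.cvtColor(img,cv2.COLOR_BGR2HSV); m=cv2.inRange(h,(3,190,110),(16,255,255))
    if roi: z=np.zeros_like(m); a,b,c,d=roi; z[b:d,a:c]=m[b:d,a:c]; m=z
    n,l,s,_=cv2.connectedComponentsWithStats(m); k=1+s[1:,4].argmax(); m=(l==k).astype(np.uint8)
    return m
def wpose(cam,o):
    T=np.eye(4);T[:3,:3]=R.from_quat(o["tool_rot"]).as_matrix();T[:3,3]=o["position"]; return T@cam["mount"]
E
python3 - <<'E'
from h import *
o=status.get_obs();print(R.from_quat(o["tool_rot"]).as_matrix())
w=viewer.camera("wrist");print(w["mount"],w["fx"],w["cx"],w["cy"])
a=viewer.camera("top");b=viewer.camera("side")
E_={}
for n,c,roi in (("t",a,(130,250,250,325)),("s",b,(250,155,315,240))):
    m=orange(c["pixels"],roi); p=np.argwhere(m)[:,::-1].astype(float); mu=p.mean(0)
    ax=np.linalg.svd(p-mu,full_matrices=False)[2][0]
    if (ax[0]<0 if n=="t" else ax[1]<0): ax=-ax
    t=(p-mu)@ax; E_[n]=[mu+ax*t.min(),mu,mu+ax*t.max()]; print(n,len(p),E_[n])
for i in range(3): print(tri([ray(a,E_["t"][i]),ray(b,E_["s"][i])]))
E
```

```text
[[ 0.8944  0.4474 -0.0006]
 [ 0.4474 -0.8944  0.0019]
 [ 0.0003 -0.002  -1.    ]]
[[ 0.0004 -0.9613 -0.2754  0.0749]
 [ 1.      0.0003  0.0004 -0.0015]
 [-0.0003 -0.2754  0.9613 -0.1631]
 [ 0.      0.      0.      1.    ]] 379.2021207652419 316.6031882565283 237.06138892808156
t 604 [array([179.0839, 284.6866]), array([205.0149, 281.5182]), array([232.2674, 278.1883])]
s 3 [array([289.084 , 210.8431]), array([290.    , 211.3333]), array([291.0547, 211.8978])]
(array([0.4939, 0.1904, 0.0064]), [np.float64(0.004661660421965961), np.float64(0.004661660421966017)])
(array([0.4961, 0.1491, 0.0296]), [np.float64(0.0032443320736544753), np.float64(0.003244332073654475)])
(array([0.4984, 0.108 , 0.0528]), [np.float64(0.0018725896919725596), np.float64(0.0018725896919725231)])
```

>>> arm_command:
  delta_rot:
    - [0, 0, -63.4]
    - [0, 0, -63.4]
    - [0, 0, -63.4]
    - [0, 0, -63.4]
    - [0, 0, -63.4]
    - [0, 0, -63.4]
    - [0, 0, -63.4]
    - [0, 0, -63.4]
    - [0, 0, -63.4]
    - [0, 0, -63.4]
    - [0, 0, -63.4]
    - [0, 0, -63.4]
  delta_pos:
    - [0.497, -0.521, -0.03]
    - [0.497, -0.521, -0.03]
    - [0.497, -0.521, -0.03]
    - [0.497, -0.521, -0.03]
    - [0.497, -0.521, -0.03]
    - [0.497, -0.521, -0.03]
    - [0.497, -0.521, -0.03]
    - [0.497, -0.521, -0.03]
    - [0.497, -0.521, -0.03]
    - [0.497, -0.521, -0.03]
    - [0.497, -0.521, -0.03]
    - [0.497, -0.521, -0.03]
  gripper: [-1, -1, -1, -1, -1, -1, -1, -1, -1, -1, -1, -1]

```text
time: 1.25
position: [0.4265, -0.0795, 0.2437]
tool_rot: [0.707, 0.707, 0.0, 0.0]
ft_force: [0.5, -0.1, 0.4]
grip_width: 0.0874
grip_force: 0.0
```

>>> arm_command:
  delta_rot:
    - [0, 0, 0]
    - [0, 0, 0]
    - [0, 0, 0]
    - [0, 0, 0]
    - [0, 0, 0]
    - [0, 0, 0]
    - [0, 0, 0]
    - [0, 0, 0]
  delta_pos:
    - [0.21, 0.063, 0]
    - [0.21, 0.063, 0]
    - [0.21, 0.063, 0]
    - [0.21, 0.063, 0]
    - [0.21, 0.063, 0]
    - [0.21, 0.063, 0]
    - [0.21, 0.063, 0]
    - [0.21, 0.063, 0]
  gripper: [-1, -1, -1, -1, -1, -1, -1, -1]

```text
time: 1.92
position: [0.489, 0.1287, 0.2431]
tool_rot: [0.707, 0.708, -0.001, -0.0]
ft_force: [0.3, -0.6, -0.2]
grip_width: 0.0867
grip_force: 0.0
```

```bash
python3 - <<'E'
from h import *
o=status.get_obs();w=viewer.camera("wrist");print(o["position"],o["q"])
cv2.imwrite("pics/w1.png",w["pixels"]);np.savez("w1.npz",P=wpose(w,o),px=w["pixels"])
E
```

```text
[0.489  0.1287 0.2431] [ 0.0365  0.341   1.7019 -0.0009  1.0996  0.0353]
```

View pics/w1.png

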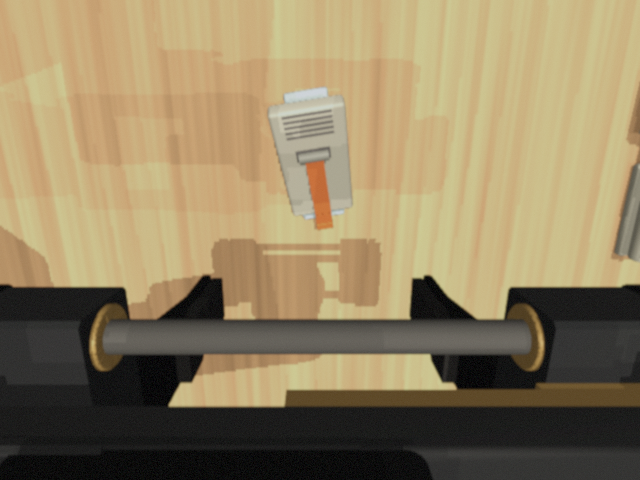

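The wrist picture shows the meter from its top end at about (270–342,100) to its bottom end at about (295–351,210). The orange tab end is near (324,228). I'll view enlarged crops of all three views to pick the corners.

```bash
python3 - <<'E'
from h import *
t=cv2.imread("pics/top0.png")[250:322,130:250];s=cv2.imread("pics/side0.png")[158:238,250:315];w=cv2.imread("pics/w1.png")[80:240,255:365]
f=lambda i,k:cv2.resize(i,None,fx=k,fy=k,interpolation=cv2.INTER_CUBIC)
M=np.zeros((600,800,3),np.uint8)
a=f(w,3.5);M[:a.shape[0],:a.shape[1]]=a      # 385x560
a=f(t,3);M[:a.shape[0],400:400+a.shape[1]]=a  # 360x216
a=f(s,4);M[225:225+a.shape[0],400:400+a.shape[1]]=a #260x320
cv2.imwrite("pics/mos.png",M)
E
```

```text
(no output)
```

View pics/mos.png

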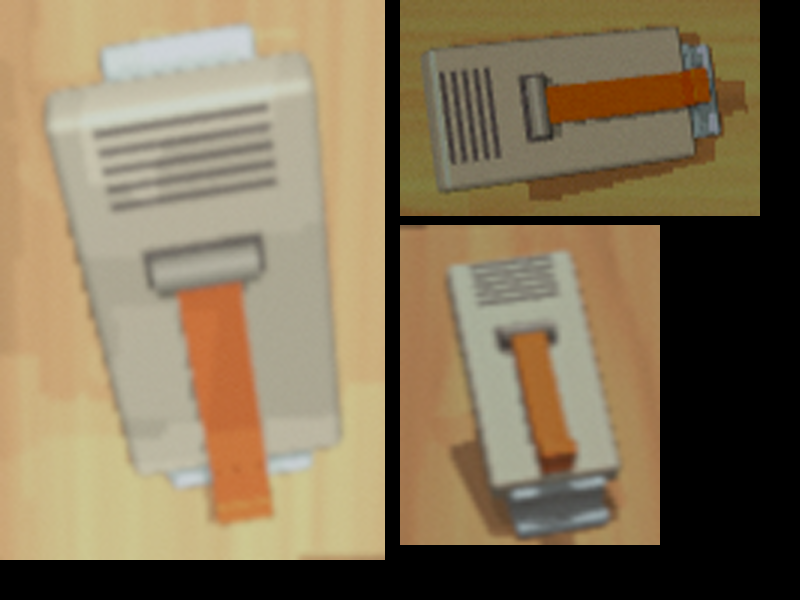

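```bash
cat > fit.py <<'E'
from h import *
from scipy.optimize import least_squares
a=viewer.camera("top");b=viewer.camera("side");w=viewer.camera("wrist");wp=np.load("w1.npz")["P"]
obs=[(w,wp,(268.4,107.4),(60,31,0)),(w,wp,(343.6,95.4),(60,-31,0)),(w,wp,(294.1,215.7),(-60,31,16)),(w,wp,(352.4,206.6),(-60,-31,16)),(w,wp,(317.3,229.1),(-59,8,37)),(w,wp,(332.7,227.4),(-59,-8,37)),
(a,a["pose"],(138,266.7),(60,-31,0)),(a,a["pose"],(142.7,313.3),(60,31,0)),(a,a["pose"],(222.7,259.3),(-60,-31,16)),(a,a["pose"],(228,301),(-60,31,16)),(a,a["pose"],(233,272.7),(-59,-8,37)),(a,a["pose"],(233.7,283.3),(-59,8,37)),
(b,b["pose"],(262,168),(60,31,16)),(b,b["pose"],(292.3,164.8),(60,-31,16)),(b,b["pose"],(273.3,223.8),(-60,31,16)),(b,b["pose"],(304.3,218.8),(-60,-31,16))]
def frame(p):  # x,y,z,yaw,pitch
    c,s=np.cos,np.sin; h=np.array([-s(p[3]),c(p[3]),0]); u=np.array([0,0,1.])
    X=h*c(p[4])+u*s(p[4]); Z=-h*s(p[4])+u*c(p[4]); return np.array(p[:3]),np.stack([X,np.cross(Z,X),Z],1)
def res(p,mm=True):
    o,M=frame(p); r=[]
    for c,P,uv,m in obs:
        q=P[:3,:3].T@(o+M@np.array(m)/1e3-P[:3,3]); r+=[(c["fx"]*q[0]/q[2]+c["cx"]-uv[0])*q[2]/c["fx"]*1e3,(c["fy"]*q[1]/q[2]+c["cy"]-uv[1])*q[2]/c["fy"]*1e3]
    return np.array(r)
s=least_squares(res,[.49,.14,.05,.1,.61],loss="soft_l1");print(s.x,np.degrees(s.x[3:]));print(res(s.x).reshape(-1,2).round(1).tolist())
s=least_squares(lambda p:res([*p,np.radians(35)]),s.x[:4],loss="soft_l1");print(s.x)
p=[*s.x,np.radians(35)];np.save("p.npy",p)
o,M=frame(p);print(M);print("tab",o+M@[-.055,0,.030],"hinge",o+M@[.016,0,.0195])
E
python3 fit.py
```

```text
[0.4865 0.1782 0.0452 0.1463 0.6453] [ 8.3849 36.9706]
[[0.5, 0.2], [0.9, 0.5], [-0.1, 1.1], [1.0, 1.8], [0.3, -0.3], [0.7, -0.8], [-2.6, 0.2], [-1.5, 1.0], [0.4, -1.2], [1.1, 1.6], [-1.7, 0.0], [-0.6, 1.3], [-1.8, 0.0], [0.4, -1.6], [-1.8, 2.6], [1.0, 2.8]]
[0.4866 0.1782 0.045  0.1448]
[[-0.1182 -0.9895  0.0827]
 [ 0.8106 -0.1443 -0.5676]
 [ 0.5736  0.      0.8192]]
tab [0.4956 0.1166 0.038 ] hinge [0.4863 0.1801 0.0702]
```

```bash
cat >> h.py <<'E'
def meter():
    p=np.load("p.npy"); c,s=np.cos,np.sin; h=np.array([-s(p[3]),c(p[3]),0]); u=np.array([0,0,1.])
    X=h*c(p[4])+u*s(p[4]); Z=-h*s(p[4])+u*c(p[4]); return p[:3],np.stack([X,np.cross(Z,X),Z],1)
def toolM(M,ang=0):  # tool axes (x_m,-y_m,-z_m) turned by ang deg about y_m
    return R.from_rotvec(M[:,1]*np.radians(ang)).as_matrix()@M@np.diag([1,-1,-1])
def go(pos,Rt,o=None):
    o=o or status.get_obs(); A=R.from_quat(o["tool_rot"]).as_matrix()
    print("rot",R.from_matrix(A.T@Rt).as_rotvec(degrees=True).round(2),"pos",(A.T@(pos-o["position"])).round(4))
E
python3 - <<'E'
from h import *
o,M=meter(); go(o+M@[-.055,0,.0795],toolM(M))
E
```

```text
rot [ 2.55 34.95 -8.2 ] pos [-0.0385  0.0108  0.1647]
```

>>> arm_command:
  delta_rot:
    - [0.5, 7, -1.6]
    - [1, 14, -3.3]
    - [1.5, 21, -4.9]
    - [2, 28, -6.6]
    - [2.55, 34.95, -8.2]
    - [2.55, 34.95, -8.2]
    - [2.55, 34.95, -8.2]
    - [2.55, 34.95, -8.2]
  delta_pos:
    - [-0.0077, 0.0022, 0.033]
    - [-0.0154, 0.0043, 0.066]
    - [-0.023, 0.0065, 0.099]
    - [-0.031, 0.0086, 0.132]
    - [-0.0385, 0.0108, 0.1647]
    - [-0.0385, 0.0108, 0.1647]
    - [-0.0385, 0.0108, 0.1647]
    - [-0.0385, 0.0108, 0.1647]
  gripper: [0, 0, 0, 0, 0, 0, 0, 0]
  grip_force: 6

```text
time: 2.78
position: [0.5002, 0.0882, 0.0779]
tool_rot: [0.625, 0.72, 0.196, -0.228]
ft_force: [-0.4, 0.6, 0.5]
grip_width: 0.0458
grip_force: 0.0
```

```bash
python3 - <<'E'
from h import *
o=status.get_obs();w=viewer.camera("wrist");print(o["position"],o["q"],o["grip_width"])
P=wpose(w,o);np.savez("w2.npz",P=P,px=w["pixels"])
om,M=meter()
im=w["pixels"].copy()
for m in [(60,31,0),(60,-31,0),(-60,31,16),(-60,-31,16),(-51,8,37),(-51,-8,37),(-59,8,37),(-59,-8,37)]:
    q=P[:3,:3].T@(om+M@np.array(m)/1e3-P[:3,3]);uv=(int(w["fx"]*q[0]/q[2]+w["cx"]),int(w["fy"]*q[1]/q[2]+w["cy"]));cv2.circle(im,uv,2,(255,0,255),-1);print(m,uv)
cv2.imwrite("pics/w2.png",im)
go(om+M@[-.055,0,.0195],toolM(M),o)
E
```

```text
[0.5002 0.0882 0.0779] [-0.3708  0.7246  1.8068  0.6185  1.0367 -0.9499] 0.04579259762667642
(60, 31, 0) (263, 59)
(60, -31, 0) (370, 59)
(-60, 31, 16) (268, 262)
(-60, -31, 16) (366, 262)
(-51, 8, 37) (303, 260)
(-51, -8, 37) (331, 260)
(-59, 8, 37) (303, 273)
(-59, -8, 37) (331, 273)
rot [-0.01 -0.01 -0.17] pos [ 0.0007 -0.0005  0.0596]
```

View pics/w2.png

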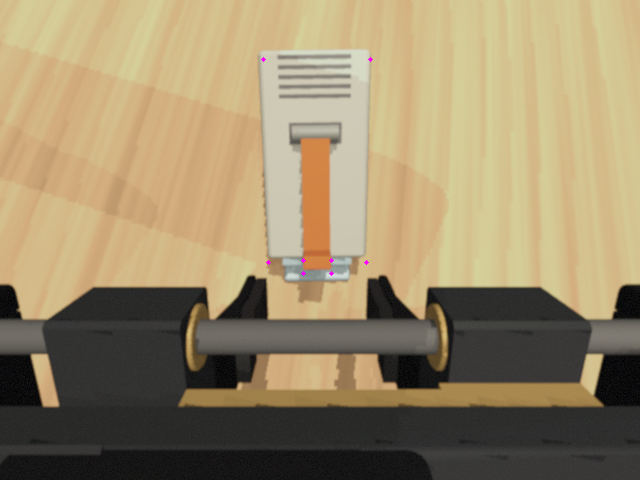

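The projected points match laterally. Along the meter's x axis the real meter is about 4–6 px further up, since its bottom edge is at row 256 and its tab end at row 269. I'll refit with these points.

```bash
cat > fit2.py <<'E'
import fit; from fit import *
P2=np.load("w2.npz")["P"]
new=[(w,P2,(269,256.5),(-60,31,16)),(w,P2,(364.5,256.5),(-60,-31,16)),(w,P2,(261,52),(60,31,16)),(w,P2,(370,52),(60,-31,16)),(w,P2,(302.5,269.5),(-59,8,37)),(w,P2,(330,269.5),(-59,-8,37))]
old=list(obs)
for name,ob in (("new",new),("all",old+new*2)):
    obs[:]=ob
    s=least_squares(lambda p:res([*p,np.radians(35)]),np.load("p.npy")[:4]);print(name,s.x,res([*s.x,np.radians(35)])[-12:].round(1))
p=[*s.x,np.radians(35)];np.save("p.npy",p)
o,M=meter();go(o+M@[-.055,0,.0195],toolM(M))
E
python3 fit2.py | tail -4
```

```text
tab [0.4956 0.1166 0.038 ] hinge [0.4863 0.1801 0.0702]
new [0.4854 0.182  0.0423 0.1459] [-0.6  0.9  0.2  0.6 -0.8  0.4  0.9  0.1  0.2 -1.   0.  -1. ]
all [0.4862 0.1793 0.0451 0.1449] [-0.6  2.8  1.1  2.6 -0.8  0.3  2.   0.1  0.5  1.1  0.6  1. ]
rot [0.07 0.14 0.32] pos [-0.0019 -0.0015  0.0612]
```

```bash
python3 - <<'E'
from h import *
o=status.get_obs();w=viewer.camera("wrist");o2=status.get_obs();print(o["position"],o2["position"],o2["joint_velocities"])
P=wpose(w,o)
h=cv2.cvtColor(w["pixels"],cv2.COLOR_BGR2HSV);m=cv2.inRange(h,(5,120,120),(16,255,255));m[:100]=0;m[285:]=0;m[:,:285]=0;m[:,345:]=0
p=np.argwhere(m);print(p.min(0),p.max(0),p[p[:,0]>255].mean(0))
g=cv2.cvtColor(w["pixels"],cv2.COLOR_BGR2GRAY)
print(g[245:265,280].tolist());print(g[200,255:275].tolist(),g[200,355:375].tolist(),g[40:60,300].tolist())
om,M=meter()
for m in [(60,31,16),(60,-31,16),(-60,31,16),(-60,-31,16),(-59,8,37),(-59,-8,37)]:
    q=P[:3,:3].T@(om+M@np.array(m)/1e3-P[:3,3]);print(m,w["fx"]*q[0]/q[2]+w["cx"],w["fy"]*q[1]/q[2]+w["cy"])
E
```

```text
[0.5005 0.0908 0.0809] [0.5005 0.0909 0.0808] [ 0.0015  0.0062 -0.0012  0.0028  0.     -0.0056]
[145 300] [274 329] [265.0359 314.9801]
[197, 198, 197, 197, 197, 197, 196, 196, 197, 198, 196, 198, 196, 197, 193, 181, 160, 143, 136, 136]
[187, 187, 188, 190, 191, 189, 179, 159, 141, 142, 161, 177, 187, 194, 199, 198, 199, 200, 200, 199] [198, 198, 199, 199, 197, 198, 197, 194, 188, 177, 168, 179, 189, 189, 189, 191, 189, 189, 189, 189] [204, 202, 204, 204, 204, 204, 203, 203, 204, 202, 202, 201, 202, 200, 201, 200, 202, 205, 213, 216]
(60, 31, 16) 260.312430600987 59.50635017764111
(60, -31, 16) 373.3992918223067 60.2331246325906
(-60, 31, 16) 267.0097887601094 265.30477636845546
(-60, -31, 16) 364.46387502446555 265.8033405799139
(-59, 8, 37) 301.9730022197269 276.4980222255392
(-59, -8, 37) 329.451858837172 276.63667238526534
```

>>> arm_command:
  delta_rot:
    - [0, 0, 0]
    - [0, 0, 0]
    - [0, 0, 0]
    - [0, 0, 0]
    - [0, 0, 0]
    - [0, 0, 0]
    - [0, 0, 0]
    - [0, 0, 0]
    - [0, 0, 0]
    - [0, 0, 0]
    - [0, 0, 0]
    - [0, 0, 0]
  delta_pos:
    - [-0.0005, -0.0018, 0.02]
    - [-0.0005, -0.0018, 0.04]
    - [-0.0005, -0.0018, 0.054]
    - [-0.0005, -0.0018, 0.062]
    - [-0.0005, -0.0018, 0.062]
    - [-0.0005, -0.0018, 0.062]
    - [-0.0005, -0.0018, 0.062]
    - [-0.0005, -0.0018, 0.062]
    - [-0.0005, -0.0018, 0.062]
    - [-0.0005, -0.0018, 0.062]
    - [-0.0005, -0.0018, 0.062]
    - [-0.0005, -0.0018, 0.062]
  gripper: [0, 0, 0, 0, 0, 0.3, 0.5, 1, 1, 1, 1, 1]
  grip_force: 6

```text
time: 4.03
position: [0.4944, 0.1248, 0.0284]
tool_rot: [0.623, 0.722, 0.198, -0.227]
ft_force: [1.5, 0.1, 5.3]
grip_width: 0.0161
grip_force: 8.0
```

```bash
python3 - <<'E'
from h import *
o=status.get_obs();print(o["position"],o["grip_width"],o["grip_force"],o["ft_force"])
om,M=meter();print("tip in meter mm",M.T@(o["position"]-om)*1e3)
# arc waypoints relative to now, pivot = hinge; tool follows bar by th (about +y_m), grasp offsets kept
A=R.from_quat(o["tool_rot"]).as_matrix();H=om+M@[.016,0,.0195];T=toolM(M)
for d in range(5,50,5):
    Q=R.from_rotvec(M[:,1]*np.radians(d)).as_matrix();p=H+Q@(o["position"]-H)
    print(d,R.from_matrix(A.T@Q@A).as_rotvec(degrees=True).round(2),(A.T@(p-o["position"])).round(4))
E
```

```text
[0.4944 0.1248 0.0284] 0.016054862800071762 8.046555504799926 [1.4644 0.0603 5.2834]
tip in meter mm [-54.732   -0.1646  17.8436]
5 [ 0.01 -5.   -0.01] [ 0.0001  0.     -0.0062]
10 [  0.02 -10.    -0.01] [ 0.0008  0.     -0.0123]
15 [  0.03 -15.    -0.02] [ 0.002   0.     -0.0184]
20 [  0.05 -20.    -0.03] [ 0.0037  0.     -0.0243]
25 [  0.06 -25.    -0.04] [ 0.006   0.0001 -0.03  ]
30 [  0.07 -30.    -0.04] [ 0.0087  0.0001 -0.0356]
35 [  0.08 -35.    -0.05] [ 0.0119  0.0001 -0.0409]
40 [  0.09 -40.    -0.06] [ 0.0155  0.0001 -0.0458]
45 [  0.1  -45.    -0.06] [ 0.0196  0.0001 -0.0505]
```

>>> arm_command:
  delta_rot:
    - [0, -4, 0]
    - [0, -8, 0]
    - [0, -12, 0]
    - [0, -16, 0]
    - [0, -20, 0]
    - [0, -25, 0]
    - [0, -30, 0]
    - [0, -35, 0]
    - [0, -40, 0]
    - [0, -42, 0]
    - [0, -43.5, 0]
    - [0, -43.5, 0]
  delta_pos:
    - [0.0001, 0, -0.005]
    - [0.0005, 0, -0.0099]
    - [0.0013, 0, -0.0148]
    - [0.0024, 0, -0.0196]
    - [0.0037, 0, -0.0243]
    - [0.006, 0, -0.03]
    - [0.0087, 0, -0.0356]
    - [0.0119, 0, -0.0409]
    - [0.0155, 0, -0.0458]
    - [0.0171, 0, -0.0477]
    - [0.0184, 0, -0.0492]
    - [0.0184, 0, -0.0492]
  gripper: [1, 1, 1, 1, 1, 1, 1, 1, 1, 1, 1, 1]

```text
time: 5.03
position: [0.4954, 0.1121, 0.0787]
tool_rot: [0.65, 0.756, -0.048, 0.057]
ft_force: [-0.1, -2.9, -0.4]
grip_width: 0.016
grip_force: 6.0
```

```bash
python3 - <<'E'
from h import *
s=viewer.camera("side")["pixels"];t=viewer.camera("top")["pixels"]
w=viewer.camera("wrist")["pixels"]
o=status.get_obs();print(o["position"],o["grip_width"],o["grip_force"],o["ft_force"],R.from_quat(o["tool_rot"]).as_matrix()[:,2])
om,M=meter();v=M.T@(o["position"]-om)*1e3-[16,0,19.5];print("tip rel hinge",v,np.degrees(np.arctan2(v[2],-v[0])),"was",np.degrees(np.arctan2(-1.7,70.7)),np.hypot(v[0],v[2]))
f=lambda i,k:cv2.resize(i,None,fx=k,fy=k)
M_=np.zeros((600,800,3),np.uint8);a=f(w[40:340,160:480],1.25);M_[:375,:400]=a;a=f(s[130:250,230:330],4);M_[:480,400:]=a
cv2.imwrite("pics/fold.png",M_)
E
```

```text
[0.495  0.1117 0.0781] 0.01574331664280746 5.999905964174559 [ 0.6932 -0.5795 -0.0227] [ 0.0216 -0.1449 -0.9892]
tip rel hinge [-52.9488   1.1128  46.6392] 41.37474013738694 was -1.3774265874802234 70.56051629270698
```

View pics/fold.png

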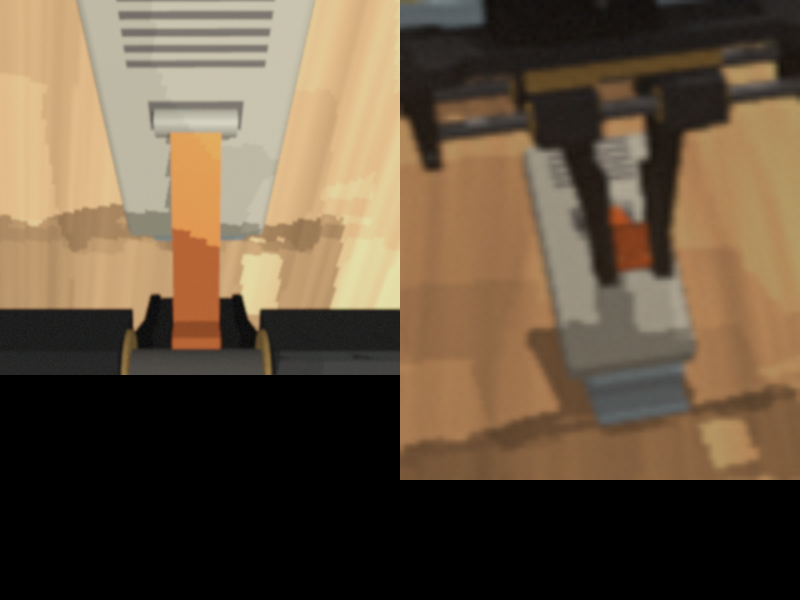

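The kickstand has turned about 42.75° and the tab is held between the fingers. I'll pull a little further to find the stop.

>>> arm_command:
  delta_rot:
    - [0, -1, 0]
    - [0, -2, 0]
    - [0, -2, 0]
    - [0, -2, 0]
  delta_pos:
    - [0, 0, -0.0012]
    - [0, 0, -0.0025]
    - [0, 0, -0.0025]
    - [0, 0, -0.0025]
  gripper: [1, 1, 1, 1]

```text
time: 5.52
position: [0.4949, 0.1114, 0.0806]
tool_rot: [0.651, 0.754, -0.06, 0.069]
ft_force: [0.2, -2.1, -0.9]
grip_width: 0.016
grip_force: 6.0
```

```bash
python3 - <<'E'
from h import *
o=status.get_obs();print(o["position"],o["grip_width"],o["grip_force"],o["ft_force"])
om,M=meter();v=M.T@(o["position"]-om)*1e3-[16,0,19.5];print(v,np.degrees(np.arctan2(v[2],-v[0])))
E
```

```text
[0.4949 0.1114 0.0806] 0.015966943549595474 5.999904847938069 [ 0.1926 -2.0572 -0.9263]
[-51.6802   1.2026  48.7831] 43.34820083725236
```

>>> arm_command:
  delta_rot:
    - [0, 0, 0]
    - [0, 0, 0]
    - [0, 0, 0]
    - [0, 0, 0]
    - [0, 0, 0]
    - [0, 0, 0]
    - [0, 0, 0]
    - [0, 0, 0]
    - [0, 0, 0]
    - [0, 0, 0]
  delta_pos:
    - [0, 0, 0.001]
    - [0, 0, 0.001]
    - [0, 0, 0.001]
    - [0, 0, 0.001]
    - [0, 0, 0]
    - [0, 0, -0.02]
    - [0, 0, -0.05]
    - [0, 0, -0.09]
    - [0, 0, -0.1]
    - [0, 0, -0.1]
  gripper: [0.45, 0.3, 0.2, 0.2, 0.2, 0.2, 0.2, -1, -1, -1]
  grip_force: 6

```text
time: 6.35
position: [0.4947, 0.1309, 0.1826]
tool_rot: [0.65, 0.754, -0.056, 0.072]
ft_force: [0.5, -0.4, 0.7]
grip_width: 0.0474
grip_force: 0.0
```

```bash
python3 - <<'E'
from h import *
o=status.get_obs();w=viewer.camera("wrist");cv2.imwrite("pics/w3.png",w["pixels"][:330])
print(o["position"],o["q"],o["grip_width"])
om,M=meter();d=np.array([-np.sin(np.radians(70)),0,-np.cos(np.radians(70))])
g=np.array([.048,0,.008])+.019*d
P=wpose(w,o)
for m in [(60,31,0),(60,-31,0),(60,31,16),(60,-31,16),(-60,31,16),(-60,-31,16),(16-75*np.cos(.75),8,19.5+75*np.sin(.75)),(16-75*np.cos(.75),-8,19.5+75*np.sin(.75))]:
    q=P[:3,:3].T@(om+M@np.array(m)/1e3-P[:3,3]);print(m,w["fx"]*q[0]/q[2]+w["cx"],w["fy"]*q[1]/q[2]+w["cy"])
for b in (.07,0): print(om+M@(g-b*d)); go(om+M@(g-b*d),toolM(M,70))
E
```

```text
[0.4947 0.1309 0.1826] [ 0.1501  0.448   1.7459 -0.2252  0.9514  0.1342] 0.047390696423307135
(60, 31, 0) 262.7909484675826 60.51069608845776
(60, -31, 0) 366.58628691669304 60.90255588239131
(60, 31, 16) 261.05099751345426 78.72559447674163
(60, -31, 16) 368.4701131570475 79.0822107424799
(-60, 31, 16) 277.998468546248 197.32716709052136
(-60, -31, 16) 350.49786087418465 197.3529414121271
(np.float64(-38.876665165536565), 8, np.float64(70.62290700175006)) 303.66663561732344 242.4003015119109
(np.float64(-38.876665165536565), -8, np.float64(70.62290700175006)) 325.3629982190674 242.3835500781685
[0.477  0.2426 0.121 ]
rot [  0.3  -24.52   0.06] pos [0.1223 0.0003 0.0379]
[0.4828 0.2029 0.0637]
rot [  0.3  -24.52   0.06] pos [ 0.0933 -0.0001  0.1016]
```

View pics/w3.png

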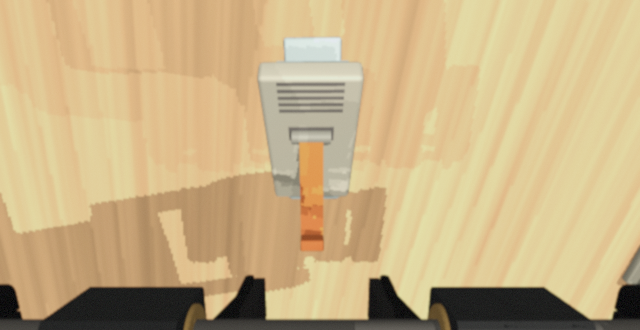

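The kickstand is fully out, with its end near (312,248). The meter's top edge is at row 62, spanning columns 259 to 363, which is about 2 mm left of the model. Next I'll move to the side grip.

>>> arm_command:
  delta_rot:
    - [0, -4, 0]
    - [0, -8, 0]
    - [0, -12, 0]
    - [0, -16, 0]
    - [0.3, -20, 0]
    - [0.3, -24.5, 0]
    - [0.3, -24.5, 0]
    - [0.3, -24.5, 0]
    - [0.3, -24.5, 0]
  delta_pos:
    - [0.03, 0, 0]
    - [0.06, 0, 0]
    - [0.09, -0.001, 0.01]
    - [0.11, -0.001, 0.02]
    - [0.1223, -0.001, 0.03]
    - [0.1223, -0.001, 0.0379]
    - [0.1223, -0.001, 0.0379]
    - [0.1223, -0.001, 0.0379]
    - [0.1223, -0.001, 0.0379]
  gripper: [-1, -1, -1, -1, -1, -1, -1, -1, -1]

```text
time: 7.15
position: [0.4744, 0.2409, 0.1191]
tool_rot: [0.623, 0.722, -0.199, 0.225]
ft_force: [0.3, -0.0, 0.0]
grip_width: 0.0869
grip_force: 0.0
```

```bash
python3 - <<'E'
from h import *
o=status.get_obs();w=viewer.camera("wrist");cv2.imwrite("pics/w4.png",w["pixels"][:400])
print(o["position"],o["q"],o["grip_width"])
om,M=meter();d=np.array([-np.sin(np.radians(70)),0,-np.cos(np.radians(70))])
g=np.array([.048,0,.008])+.019*d
P=wpose(w,o)
for m in [(60,31,0),(60,-31,0),(60,31,16),(60,-31,16)]:
    q=P[:3,:3].T@(om+M@np.array(m)/1e3-P[:3,3]);print(m,w["fx"]*q[0]/q[2]+w["cx"],w["fy"]*q[1]/q[2]+w["cy"])
go(om+M@g,toolM(M,70))
E
```

```text
[0.4744 0.2409 0.1191] [ 0.5611  0.7197  1.5846 -0.5975  1.1888  0.7427] 0.0868585958203734
(60, 31, 0) 268.61510072199155 246.94419570699026
(60, -31, 0) 378.670036201237 247.510763461517
(60, 31, 16) 268.20968296490855 275.4588820445405
(60, -31, 16) 378.84711608998373 276.0617957265075
rot [-0.26 -0.06  0.1 ] pos [0.0005 0.0027 0.0682]
```

View pics/w4.png

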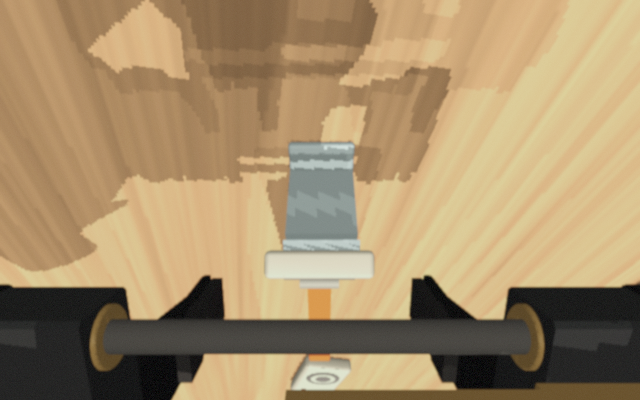

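The meter's top end spans columns 265–373, centred between the fingers at 222 and 412. I'll advance and grip.

>>> arm_command:
  delta_rot:
    - [0, 0, 0]
    - [0, 0, 0]
    - [0, 0, 0]
    - [0, 0, 0]
    - [0, 0, 0]
    - [0, 0, 0]
    - [0, 0, 0]
    - [0, 0, 0]
    - [0, 0, 0]
    - [0, 0, 0]
    - [0, 0, 0]
  delta_pos:
    - [-0.0015, 0, 0.02]
    - [-0.0015, 0, 0.04]
    - [-0.0015, 0, 0.055]
    - [-0.0015, 0, 0.067]
    - [-0.0015, 0, 0.067]
    - [-0.0015, 0, 0.067]
    - [-0.0015, 0, 0.067]
    - [-0.0015, 0, 0.067]
    - [-0.0015, 0, 0.067]
    - [-0.0015, 0, 0.067]
    - [-0.0015, 0, 0.067]
  gripper: [-1, -1, -1, -1, -1, -0.6, 0, 1, 1, 1, 1]
  grip_force: 30

```text
time: 8.12
position: [0.4807, 0.2033, 0.0662]
tool_rot: [0.623, 0.722, -0.197, 0.226]
ft_force: [-0.6, 1.8, 2.3]
grip_width: 0.0617
grip_force: 30.0
```

```bash
python3 - <<'E'
from h import *
o=status.get_obs();om,M=meter()
print(o["position"],o["grip_width"],o["grip_force"],o["ft_force"],M.T@(o["position"]-om))
A=R.from_quat(o["tool_rot"]).as_matrix();print(A)
print("up in tool",A.T@[0,0,.1], "z_m in tool",A.T@M[:,2]*.1)
E
```

```text
[0.4807 0.2033 0.0662] 0.06168432367333711 29.989847622346133 [-0.5578  1.789   2.3455] [0.0322 0.002  0.0032]
[[-0.121   0.9893  0.081 ]
 [ 0.8105  0.1456 -0.5674]
 [-0.5732 -0.0029 -0.8194]]
up in tool [-0.0573 -0.0003 -0.0819] z_m in tool [-0.094  -0.0003 -0.0342]
```

>>> arm_command:
  delta_rot:
    - [0, 0, 0]
    - [0, 0, 0]
    - [0, 0, 0]
    - [0, 0, 0]
    - [0, 0, 0]
    - [0, 0, 0]
    - [0, 0, 0]
    - [0, 0, 0]
  delta_pos:
    - [-0.0057, 0, -0.0082]
    - [-0.0172, 0, -0.0246]
    - [-0.0287, 0, -0.041]
    - [-0.043, 0, -0.0615]
    - [-0.0573, 0, -0.082]
    - [-0.0716, 0, -0.1025]
    - [-0.086, 0, -0.123]
    - [-0.086, 0, -0.123]
  gripper: [1, 1, 1, 1, 1, 1, 1, 1]

```text
time: 8.78
position: [0.483, 0.204, 0.2207]
tool_rot: [0.624, 0.722, -0.194, 0.228]
ft_force: [0.5, 0.6, -1.1]
grip_width: 0.0616
grip_force: 30.0
```

```bash
python3 - <<'E'
from h import *
o=status.get_obs();om,M=meter()
print(o["position"],o["q"],o["grip_width"],o["ft_force"],o["moment"])
s=viewer.camera("side")["pixels"];w=viewer.camera("wrist")["pixels"]
a=np.hstack([cv2.resize(s[80:260,200:360],None,fx=2.5,fy=2.5),cv2.resize(w,(600,450))[:,150:550]]);cv2.imwrite("pics/lift.png",a)
E
```

```text
[0.483  0.204  0.2207] [ 0.5009  0.5523  1.5736 -0.5909  1.3008  0.6021] 0.06163939176674681 [ 0.5464  0.5523 -1.133 ] [ 0.6697 -0.065  -0.0019]
```

View pics/lift.png

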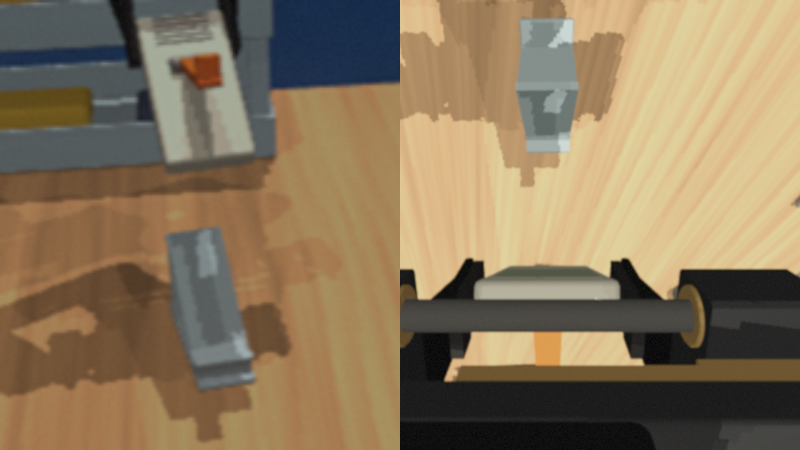

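The meter is held square by its sides with the kickstand out, and the rest is empty. Next I'll swing the meter upright while moving it to clear board.

```bash
python3 - <<'E'
from h import *
o=status.get_obs();om,M=meter();A=R.from_quat(o["tool_rot"]).as_matrix()
print("now ang",R.from_matrix(toolM(M,70).T@A).as_rotvec(degrees=True))
Mp=R.from_rotvec(M[:,1]*np.radians(-76)).as_matrix()@M;print(Mp)
tcp=np.array([.0322,.002,.0032]);edge=np.array([.49,.03,.03])
pos=edge+Mp@(tcp-[-.06,0,.016]);print(pos);go(pos,toolM(M,-6))
E
```

```text
now ang [ 0.1131  0.1291 -0.0835]
[[ 0.0517 -0.9895  0.1348]
 [-0.3546 -0.1444 -0.9238]
 [ 0.9336  0.     -0.3584]]
[0.4911 0.0088 0.1207]
rot [-0.15 75.87 -0.  ] pos [-0.1044 -0.0177  0.1894]
```

>>> arm_command:
  delta_rot:
    - [0, 6, 0]
    - [0, 12, 0]
    - [0, 18, 0]
    - [0, 24, 0]
    - [0, 30, 0]
    - [0, 36, 0]
    - [0, 42, 0]
    - [0, 48, 0]
    - [0, 54, 0]
    - [0, 60, 0]
    - [0, 66, 0]
    - [0, 70, 0]
  delta_pos:
    - [-0.01, -0.0015, 0.013]
    - [-0.021, -0.003, 0.026]
    - [-0.032, -0.0045, 0.039]
    - [-0.042, -0.006, 0.052]
    - [-0.053, -0.0075, 0.065]
    - [-0.064, -0.009, 0.078]
    - [-0.074, -0.0105, 0.091]
    - [-0.085, -0.012, 0.104]
    - [-0.095, -0.0135, 0.117]
    - [-0.106, -0.015, 0.13]
    - [-0.117, -0.0165, 0.143]
    - [-0.127, -0.0177, 0.1566]
  gripper: [1, 1, 1, 1, 1, 1, 1, 1, 1, 1, 1, 1]

```text
time: 9.88
position: [0.4905, 0.0064, 0.1586]
tool_rot: [0.625, 0.719, 0.196, -0.231]
ft_force: [-0.0, -0.4, -2.7]
grip_width: 0.0619
grip_force: 30.0
```

```bash
cat > tgt.py <<'E'
from h import *
import sys
def target(h,ang=-6.):
    om,M=meter();Mp=R.from_rotvec(M[:,1]*np.radians(-76)).as_matrix()@M
    return np.array([.49,.03,h])+Mp@(np.array([.0322,.002,.0032])-[-.06,0,.016]),toolM(M,ang)
if __name__=="__main__":
    o=status.get_obs();print(o["position"],o["q"],o["ft_force"],o["grip_width"]);go(*target(float(sys.argv[1])))
E
python3 tgt.py .03
```

```text
[0.4905 0.0064 0.1586] [-0.5198  0.5938  1.7426  0.4953  1.2595 -0.925 ] [-0.0433 -0.4038 -2.7496] 0.06187431511382046
rot [-0.21  5.7  -0.33] pos [-0.02    0.0012  0.0322]
```

>>> arm_command:
  delta_rot:
    - [0, 2, 0]
    - [-0.2, 4, -0.3]
    - [-0.2, 5.7, -0.3]
    - [-0.2, 5.7, -0.3]
    - [-0.2, 5.7, -0.3]
    - [-0.2, 5.7, -0.3]
  delta_pos:
    - [-0.005, 0, 0.008]
    - [-0.01, 0.001, 0.016]
    - [-0.015, 0.001, 0.024]
    - [-0.02, 0.001, 0.032]
    - [-0.02, 0.001, 0.032]
    - [-0.02, 0.001, 0.032]
  gripper: [1, 1, 1, 1, 1, 1]

```text
time: 10.38
position: [0.4908, 0.0112, 0.1218]
tool_rot: [0.612, 0.71, 0.227, -0.264]
ft_force: [0.4, 0.2, -2.3]
grip_width: 0.0618
grip_force: 30.0
```

```bash
python3 tgt.py 0; python3 - <<'E'
from h import *
o=status.get_obs();s=viewer.camera("side");om,M=meter()
im=s["pixels"].copy()
Mp=R.from_matrix(R.from_quat(o["tool_rot"]).as_matrix()@np.diag([1,-1,-1])).as_matrix()@R.from_euler('y',-70,degrees=True).as_matrix()
# meter axes from the tool: tool=(x,-y,-z) turned 70 about y_m
og=o["position"]-Mp@[.0322,.002,.0032];print(Mp)
f=16-75*np.cos(.75),19.5+75*np.sin(.75)
for m in [(-60,31,16),(-60,-31,16),(-60,31,0),(-60,-31,0),(60,31,16),(60,-31,16),(f[0],8,f[1]),(f[0],-8,f[1])]:
    q=s["pose"][:3,:3].T@(og+Mp@np.array(m)/1e3-s["pose"][:3,3]);uv=(s["fx"]*q[0]/q[2]+s["cx"],s["fy"]*q[1]/q[2]+s["cy"]);print(m,np.round(uv),(og+Mp@np.array(m)/1e3)[2]);cv2.circle(im,(int(uv[0]),int(uv[1])),1,(255,0,255),-1)
cv2.imwrite("pics/pre.png",cv2.resize(im[120:320,220:420],None,fx=3,fy=3))
E
```

```text
[0.4908 0.0112 0.1218] [-0.5458  0.6943  1.747   0.5561  1.2562 -1.0214] [ 0.4491  0.2232 -2.2799] 0.061808691850134864
rot [-0.15  0.21  0.07] pos [-0.0221 -0.      0.022 ]
[[ 0.0532 -0.9891  0.137 ]
 [-0.3509 -0.147  -0.9248]
 [ 0.9349  0.0011 -0.3549]]
(-60, 31, 16) [270. 249.] 0.031075782864297956
(-60, -31, 16) [306. 243.] 0.03100531293992899
(-60, 31, 0) [268. 241.] 0.03675497563248223
(-60, -31, 0) [304. 236.] 0.03668450570811326
(60, 31, 16) [269. 203.] 0.14326195483444915
(60, -31, 16) [310. 198.] 0.14319148491008019
(np.float64(-38.876665165536565), 8, np.float64(70.62290700175006)) [290. 267.] 0.03140914859691913
(np.float64(-38.876665165536565), -8, np.float64(70.62290700175006)) [300. 265.] 0.0313909628099852
```

View pics/pre.png

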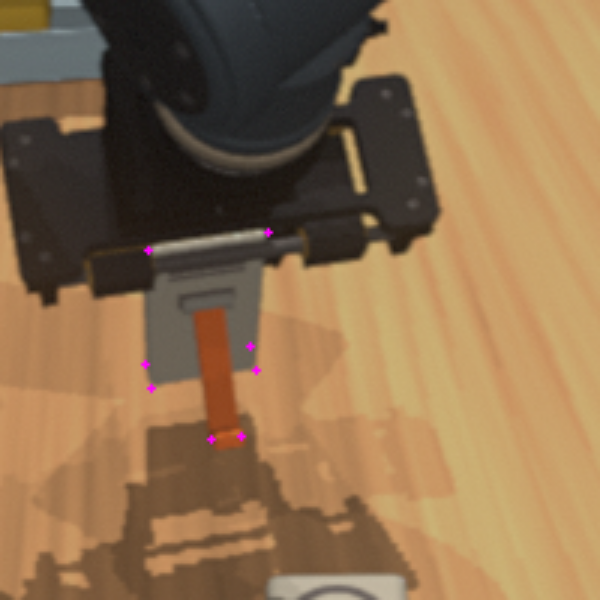

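The picture shows the meter upright in the grip, matching the projected corners within about 2 px, with the foot near (225,440) in the crop. I'll lower it.

>>> arm_command:
  delta_rot:
    - [0, 0, 0]
    - [0, 0, 0]
    - [0, 0, 0]
    - [0, 0, 0]
    - [0, 0, 0]
    - [0, 0, 0]
  delta_pos:
    - [-0.0033, 0, 0.0038]
    - [-0.0085, 0, 0.0098]
    - [-0.0138, 0, 0.0158]
    - [-0.0171, 0, 0.0196]
    - [-0.0171, 0, 0.0196]
    - [-0.0171, 0, 0.0196]
  gripper: [1, 1, 1, 1, 1, 1]

```text
time: 10.93
position: [0.4917, 0.0105, 0.0964]
tool_rot: [0.612, 0.71, 0.228, -0.263]
ft_force: [-0.2, 0.5, -2.4]
grip_width: 0.0616
grip_force: 30.0
```

>>> arm_command:
  delta_rot:
    - [0, 0, 0]
    - [0, 0, 0]
    - [0, 0, 0]
    - [0, 0, 0]
  delta_pos:
    - [-0.0007, 0, 0.0008]
    - [-0.0013, 0, 0.0015]
    - [-0.0013, 0, 0.0015]
    - [-0.0013, 0, 0.0015]
  gripper: [1, 1, 1, 1]

```text
time: 11.27
position: [0.4919, 0.0103, 0.0948]
tool_rot: [0.612, 0.71, 0.228, -0.263]
ft_force: [-0.1, -0.0, -1.9]
grip_width: 0.0615
grip_force: 30.0
```

>>> arm_command:
  delta_rot:
    - [0, 0, 0]
    - [0, 0, 0]
    - [0, 0, 0]
    - [0, 0, 0]
  delta_pos:
    - [-0.0007, 0, 0.0008]
    - [-0.0013, 0, 0.0015]
    - [-0.0013, 0, 0.0015]
    - [-0.0013, 0, 0.0015]
  gripper: [1, 1, 1, 1]

```text
time: 11.6
position: [0.4918, 0.0104, 0.0927]
tool_rot: [0.612, 0.71, 0.228, -0.263]
ft_force: [-0.1, 0.2, -2.1]
grip_width: 0.0618
grip_force: 30.0
```

>>> arm_command:
  delta_rot:
    - [0, 0, 0]
    - [0, 0, 0]
    - [0, 0, 0]
    - [0, 0, 0]
  delta_pos:
    - [-0.0007, 0, 0.0008]
    - [-0.0013, 0, 0.0015]
    - [-0.0013, 0, 0.0015]
    - [-0.0013, 0, 0.0015]
  gripper: [1, 1, 1, 1]

```text
time: 11.93
position: [0.4919, 0.0106, 0.0909]
tool_rot: [0.612, 0.71, 0.228, -0.263]
ft_force: [0.2, 1.4, -1.0]
grip_width: 0.062
grip_force: 30.0
```

>>> arm_command:
  delta_rot:
    - [0, 0, 0]
    - [0, 0, 0]
    - [0, 0, 0]
    - [0, 0, 0]
  delta_pos:
    - [-0.0004, 0, 0.0005]
    - [-0.0007, 0, 0.0008]
    - [-0.0007, 0, 0.0008]
    - [-0.0007, 0, 0.0008]
  gripper: [1, 1, 1, 1]

```text
time: 12.27
position: [0.4918, 0.0109, 0.0907]
tool_rot: [0.612, 0.71, 0.229, -0.264]
ft_force: [-0.2, 1.6, 4.9]
grip_width: 0.062
grip_force: 30.0
```

```bash
python3 - <<'E'
from h import *
o=status.get_obs();print(o["ft_force"],o["moment"],o["position"])
E
```

```text
[-0.2084  1.581   4.8571] [ 0.153  -0.0003  0.0395] [0.4918 0.0109 0.0907]
```

>>> arm_command:
  delta_rot:
    - [0, 0, 0]
    - [0, 0, 0]
    - [0, 0, 0]
    - [0, 0, 0]
    - [0, 0, 0]
    - [0, 0, 0]
    - [0, 0, 0]
    - [0, 0, 0]
  delta_pos:
    - [0, 0, 0]
    - [0, 0, 0]
    - [0, 0, 0]
    - [0, 0, 0]
    - [0, 0, 0]
    - [0, 0, 0]
    - [0, 0, 0]
    - [0, 0, 0]
  gripper: [1, 1, 1, -0.5, -0.7, -0.9, -1, -1]
  grip_force: 4

```text
time: 12.93
position: [0.4918, 0.0101, 0.0894]
tool_rot: [0.612, 0.71, 0.228, -0.263]
ft_force: [-0.4, -0.4, 1.0]
grip_width: 0.0828
grip_force: 0.0
```

>>> arm_command:
  delta_rot:
    - [0, 0, 0]
    - [0, 0, 0]
    - [0, 0, 0]
    - [0, 0, 0]
    - [0, 0, 0]
    - [0, 0, 0]
    - [0, 0, 0]
    - [0, 0, 0]
    - [0, 0, 0]
    - [0, 0, 0]
  delta_pos:
    - [0, 0, 0]
    - [0, 0, 0]
    - [0, 0, -0.01]
    - [0, 0, -0.03]
    - [0, 0, -0.05]
    - [0, 0, -0.08]
    - [0, 0, -0.11]
    - [0, 0, -0.14]
    - [0, 0, -0.14]
    - [0, 0, -0.14]
  gripper: [-1, -1, -1, -1, -1, -1, -1, -1, -1, -1]

```text
time: 13.77
position: [0.5059, -0.0817, 0.1969]
tool_rot: [0.613, 0.71, 0.228, -0.261]
ft_force: [0.4, -0.2, -0.2]
grip_width: 0.0867
grip_force: 0.0
```

```bash
python3 - <<'E'
from h import *
o=status.get_obs();om,M=meter();A=toolM(M,-6);Mp=R.from_rotvec(M[:,1]*np.radians(-76)).as_matrix()@M
tcp0=np.array([.4918,.0109,.0907]);og=tcp0-Mp@[.0322,.002,.0032];og[2]-=(og+Mp@[-.06,0,.016])[2]
print(o["position"],o["ft_force"],o["grip_width"])
ang=75;f=16-75*np.cos(.75),19.5+75*np.sin(.75)
for n in ("wrist","side","top"):
    o=status.get_obs();w=viewer.camera(n);P=wpose(w,o) if n=="wrist" else w["pose"]
    h=cv2.cvtColor(w["pixels"],cv2.COLOR_BGR2HSV);mk=cv2.inRange(h,(4,150,100),(16,255,255));pr=[]
    for m in [(60,31,16),(60,-31,16),(12,8,23),(12,-8,23),(f[0],8,f[1]),(f[0],-8,f[1])]:
        q=P[:3,:3].T@(og+Mp@np.array(m)/1e3-P[:3,3]);pr.append((w["fx"]*q[0]/q[2]+w["cx"],w["fy"]*q[1]/q[2]+w["cy"]))
    pr=np.array(pr);a,b=(pr.min(0)-15).astype(int).clip(0),(pr.max(0)+15).astype(int)
    z=np.zeros_like(mk);z[a[1]:b[1],a[0]:b[0]]=mk[a[1]:b[1],a[0]:b[0]];k=np.argwhere(z)[:,::-1]
    print(n,"pred top",pr[:2].round(),"bar",pr[2:].round(),"orange",len(k),k.min(0) if len(k) else 0,k.max(0) if len(k) else 0)
    cv2.imwrite(f"pics/end_{n}.png",w["pixels"])
E
```

```text
[ 0.5059 -0.0817  0.1969] [ 0.3778 -0.1875 -0.1565] 0.08672456812291959
wrist pred top [[278. 236.]
 [361. 236.]] bar [[310. 248.]
 [328. 248.]
 [310. 297.]
 [326. 297.]] orange 1079 [307 249] [325 310]
side pred top [[271. 221.]
 [311. 215.]] bar [[287. 241.]
 [296. 239.]
 [292. 282.]
 [302. 280.]] orange 487 [287 239] [303 285]
top pred top [[324. 300.]
 [317. 251.]] bar [[313. 285.]
 [311. 273.]
 [331. 283.]
 [329. 272.]] orange 916 [296 251] [344 312]
```

```bash
python3 -c "
from rig import robot
print(robot.hand_in())"
```

```text
the job is handed in; nothing more can be done
None
```

I folded the kickstand fully out while the meter lay on its rest, then stood the meter on the board leaning back on it. The job is handed in, at about 14 s on the robot's clock. Pixel checks from the side and wrist cameras after release matched the standing pose, and the arm never worked near the alarm.

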